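# Fit the tube rotor to the mini centrifuge and close its lid

### The arm

A 6-joint arm with a two-finger parallel gripper is mounted at the origin on the work surface. World frame = base frame: x ahead of the robot, y to its left, z up, the work surface at z = 0. Lengths are in mm, angles in rad, forces in N, time in s.
With the tool pointing down it reaches from about 400 to 825 mm from the base axis. Payload 7 kg.
Tool frame: the origin (TCP) lies at the very end of the fingers, on their centre line; the grasp point (between the pads) lies 19 mm behind it; z points along the fingers, y is the line along which they close (so a half turn about z gives the same grasp; the last joint's range is limited). The gripper opens to 88 mm and grips with 3 to 60 N. Pads are 19 mm wide; open, the fingers measure 130 mm over their backs; the gripper's body (78 mm by 193 mm) begins 47 mm behind the grasp point.
Start: joints at [1.484, 0.359, 0.012, 0, -1.224, -0.288], TCP at [247.115, 628.116, 226.561] pointing down, gripper open.
Joint ranges: [-3.07, 3.07], [-1.43, 2.12], [-1.02, 1.25], [-3.03, 1.67], [-3.05, -0], [-3.03, 3.03]. Speed limits (rad/s): [2.39, 2.39, 3.01, 3.14, 3.14, 3.14].

### API

Orientations are given as a unit quaternion [x, y, z, w].
In Python, from plant import bot gives the robot as it stands. Calls block until the motion is done:
- bot.move_ptp(position, orientation): joint-space move of the TCP to a pose.
- bot.line_to(position, velocity=150, ori=None): straight line of the TCP; ori=None keeps the orientation; velocity is the mean speed in mm/s.
- bot.move_joints(angles): joint-space move.
- bot.move_gripper(opening, force=None): finger opening in mm; force is the grip in N (None keeps the last); returns when the fingers have stopped.
- bot.pause(seconds).
- bot.solve_ik(position, orientation): joint angles nearest the present ones, or None.
- bot.read_state(): the state.
- bot.camera(name): name is "side" or "top"; returns the picture (400x640x3 uint8, red, green, blue); there is no depth.
- bot.get_calibration(name): a dict with "fx", "fy", "cx", "cy" (pixels), "view" (4x4, takes a point from world to camera coordinates). Camera axes: x right, y up, looking along -z (the intrinsics and any distortion apply to the point x, -y, -z); pixel columns grow to the right and rows downward; lengths in mm; the calibration is good to about 2 mm. A picture is of the moment at which its call begins. get_calibration takes no time and is no camera call.
A pose or a line that the arm cannot do raises bot.Unreachable and nothing moves.
- bot.close_job(): hands the job in, once; it reports no verdict.
The state is a dict: "t": time; "joint_pos": joint angles; "qvel": joint speeds; "tau": joint torques, N m; "tcp_pos": TCP position; "eef_rot": TCP orientation; "contact_force": force on the tool from outside, world axes, zero at the start; "moment": the same for the moment, N m; "width": finger opening in mm.
Only numpy, scipy, OpenCV 4.12 (cv2) and the standard library are available. Lean on these libraries where they do the work, as an engineer would, in place of code of your own. Each camera call takes 0.05 s, during which the arm holds its last target. There are 200 camera calls.

### The job

Fit the round eight-hole tube rotor (not the rectangular strip rotor) to the open mini centrifuge: lower it over the spindle without dropping or forcing it, and turn it until its slots drop over the spindle's cross bar and it sits fully home on the shoulder. Then let go and close the clear lid fully. Leave everything else where it is.

Things in the scene. Friction and masses are not known exactly. Their poses are not given: they have to be found in the camera images.
- rotor: Round aluminium tube rotor, loose, upright on the table: a cone-topped disc 92 mm in diameter with eight 12 mm tube holes; rim 12 mm high, rising to 34 mm at the hub; 0.18 to 0.33 kg. Origin: centre of its underside, z up the bore. A bore of 11.4 mm runs right through; round it the underside has two crossed slots, 9 mm wide, 9 mm deep, along the rotor's x and y axes.
- hub_top (a point): Top of the round rotor's hub, on its axis, 64 mm above the rotor's underside. The hub is a column with eight flats, 24 mm over flats, free to grip from 34 to 64 mm above the underside; its flats face the rotor's x and y axes and the 45 degree lines between.
- strip_rotor: Rectangular aluminium rotor for tube strips, loose: 96 x 90 mm, two sloping decks with rows of small holes, hub like the other's, 64 mm high. Origin: centre of its underside. Bystander, not to be used; it and the round rotor may stand in either place.
- centrifuge: Mini centrifuge, white housing 172 x 204 mm, 85 mm high, immovable. Origin: on the table under the spindle axis; -y points to the front panel (115 mm from the axis), +y to the lid hinge. In its top a round chamber, 124 mm in diameter, floor at z = 45, with the spindle upright in the middle. More than 80 N between rotor and centrifuge counts as forcing.
- spindle_top (a point): Top of the steel spindle, on its axis, 120 mm above the table. The shaft is 9 mm in diameter, its last 5 mm tapered to 4.4 mm. The point belongs to the housing: its axes are the centrifuge's and do not show how the spindle is turned. With the rotor home the top stands 6 mm out of the hub.
- spindle_seat (a point): Centre of the spindle's shoulder (36 mm in diameter), 70 mm below its top: the rotor's underside rests here when home. On it, across the shaft, lies the flat-topped drive bar, 30 mm long, 5 mm wide, 8 mm high. Its direction is not reported. With the slots off it the rotor stands 8 mm high; a turn of at most 45 degrees either way drops it. The spindle resists turning up to 0.25 N m.
- lid (a joint): Angle of the clear plastic lid: 0 shut, 1.42 to 1.6 (its stop) open at the start. Mass 0.12 kg, light hinge friction: above about 0.9 it stays open; once pushed below about 0.8 it falls shut softly by itself in about a second.
- lid_hinge (a point): Middle of the lid's hinge line, which runs along the centrifuge's x axis, 88.5 mm to +y of the spindle axis, 88.5 mm above the table. Shut, the lid is a box 150 mm wide, reaching 163 mm from here to -y and 55 mm up, walls 3 mm, with a 44 x 12 mm tab low at its front. Open, it stands upright with its flat top panel facing +y, 55 to 60 mm beyond the hinge.
- lid_edge (a point): Middle of the lid's free edge at its top panel, 172 mm from the hinge line; with the lid open it is the lid's highest part, about 250 mm above the table, and rises to 261 mm at most as the lid swings.
- kidney_dish: Kidney-shaped grey pulp dish, 150 x 245 x 46 mm, with two syringes in it. Origin: on the table near its middle. Bystander.
- spray_bottle: White bottle with a red cap, 54 mm in diameter, 160 mm high. Origin: centre of its underside. Bystander.
- tube_rack: White block with small tubes, 60 x 110 x 46 mm. Origin: centre of its underside. Bystander.
Not all that is in view belongs to the job. What is shaped like the rotor but turquoise is not meant.

How it is judged (in metres and radians):
On the way, in this order (a step that is already met when the one before it is completed fails the run):
1. the rotor is fully home on the spindle and let go, the lid still open (z of rotor in the frame of spindle_top below -0.067 m and horizontal distance between rotor and spindle_top below 0.004 m and angle between rotor's own z axis and vertical below 0.06 rad and contact force between the fingers and rotor below 0.1 N and value of joint lid above 0.8 rad), for 0.2 s.
2. the lid is shut (value of joint lid below 0.05 rad), for 0.2 s.
At the end, for the whole second after the job is handed in: The rotor's underside is within 3 mm of the spindle shoulder (a rotor still standing on the bar is 8 mm up), within 4 mm of the spindle axis, level within 0.06 rad and at rest; the lid's joint reads under 0.05 rad (z of rotor in the frame of spindle_top below -0.067 m and horizontal distance between rotor and spindle_top below 0.004 m and angle between rotor's own z axis and vertical below 0.06 rad and linear speed of rotor below 0.02 m/s and value of joint lid below 0.05 rad); the robot touches nothing.
It fails at once if the rotor is forced: it and the centrifuge press on one another with more than 80 N (contact force between rotor and centrifuge above 80 N).
It fails at once if the rotor is dropped onto the spindle: within 30 mm of its axis, out of the fingers and falling faster than 0.5 m/s (horizontal distance between rotor and spindle_top below 0.03 m and contact force between the fingers and rotor below 0.1 N and linear speed of rotor above 0.5 m/s).
It fails at once if the strip rotor, kidney dish, bottle or tube rack is moved more than 20 mm (distance of any of strip_rotor, kidney_dish, spray_bottle, tube_rack from where it was at the start of the episode above 0.02 m).
It also fails if it takes over 64 s, if anything falls off the work surface, if the arm or the gripper's body presses on something with over 40 N, if the wrist force passes 120 N, or if a joint passes its speed limit or range.

## Working session

There is one attempt and no reset: what is moved stays moved. The work goes in short steps, each a Python script; the robot and the scene stay as the last script left them, time stands still between calls to the robot, and variables do not carry over. Pictures are saved under pics/ and viewed, on a budget of 10 in all, crops included, one or two more only if the job needs it, and the job is handed in when it is done.

```bash
ls; mkdir -p pics; python3 - <<'E'
from plant import bot
import cv2,numpy as np
for n in("side","top"):
    im=bot.camera(n); cv2.imwrite(f"pics/{n}0.png",im[:,:,::-1])
    c=bot.get_calibration(n); print(n,{k:(np.round(v,3).tolist()) for k,v in c.items()})
s=bot.read_state(); print(s)
E
```

```text
pics
side {'fx': 494.973, 'fy': 494.973, 'cx': 318.771, 'cy': 195.645, 'view': [[0.903, -0.43, 0.01, -576.2], [0.266, 0.577, 0.772, -210.218], [-0.337, -0.695, 0.635, -1108.699], [0.0, 0.0, 0.0, 1.0]]}
top {'fx': 366.128, 'fy': 366.128, 'cx': 316.531, 'cy': 195.524, 'view': [[-0.108, -0.994, -0.007, -25.166], [0.972, -0.107, 0.207, -602.986], [-0.206, 0.016, 0.978, -861.778], [0.0, 0.0, 0.0, 1.0]]}
{'t': 0.1, 'joint_pos': array([ 1.48406681e+00,  3.59289836e-01,  1.11637555e-02, -2.94459305e-04,
       -1.22409706e+00, -2.88105567e-01]), 'qvel': array([-0.00096012, -0.00194951,  0.00299106,  0.00175026, -0.00018167,
        0.00073947]), 'tau': array([-2.18581285e-03, -5.84163201e+01,  2.93749791e+01,  7.01555282e+00,
        1.01801095e-02, -4.25611256e-05]), 'tcp_pos': array([246.99766281, 627.72419211, 225.74113506]), 'eef_rot': array([ 9.82479080e-01, -1.86371482e-01, -6.60223502e-05,  7.23708448e-04]), 'contact_force': array([ 0.52800579, -0.21222971,  0.49908835]), 'moment': array([-0.01677646, -0.01787894, -0.01030899]), 'width': 87.61234010886642}
```

View pics/top0.png

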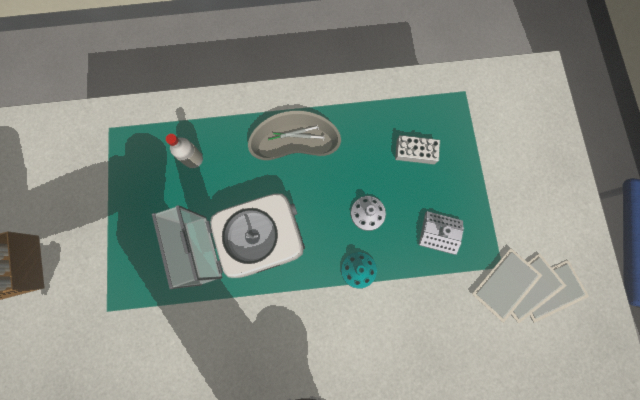

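View pics/side0.png

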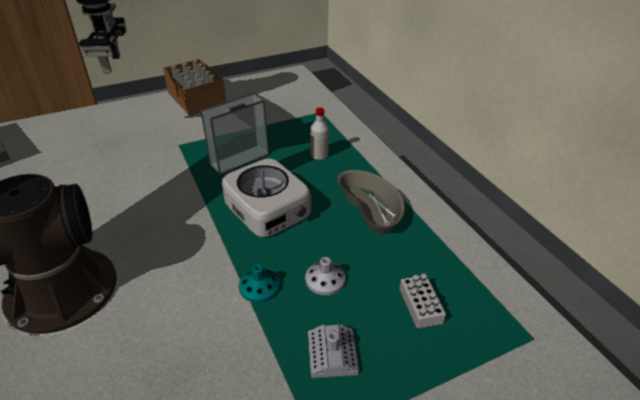

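The top view shows three candidates. The silver round rotor is at top (369,212) / side (326,274), the turquoise look-alike at top (359,268), and the strip rotor at top (443,232). I choose the silver round one. The open centrifuge is at about (252,236), with its lid to the left. Next is a close crop of both.

```bash
python3 - <<'E'
import cv2,numpy as np
t=cv2.imread("pics/top0.png");s=cv2.imread("pics/side0.png")
def crop(im,u,v,w,h,k):  # top-left u,v
    return cv2.resize(im[v:v+h,u:u+w],None,fx=k,fy=k,interpolation=cv2.INTER_CUBIC)
a=crop(t,344,192,50,38,8);b=crop(t,205,190,100,76,4)   # 400x304
c=crop(s,301,249,50,38,8);d=crop(s,215,155,100,76,4)
m=np.vstack([np.hstack([a[:300],b[:300]]),np.hstack([c[:300],d[:300]])])
cv2.imwrite("pics/crop1.png",m)
E
```

```text
(no output)
```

View pics/crop1.png

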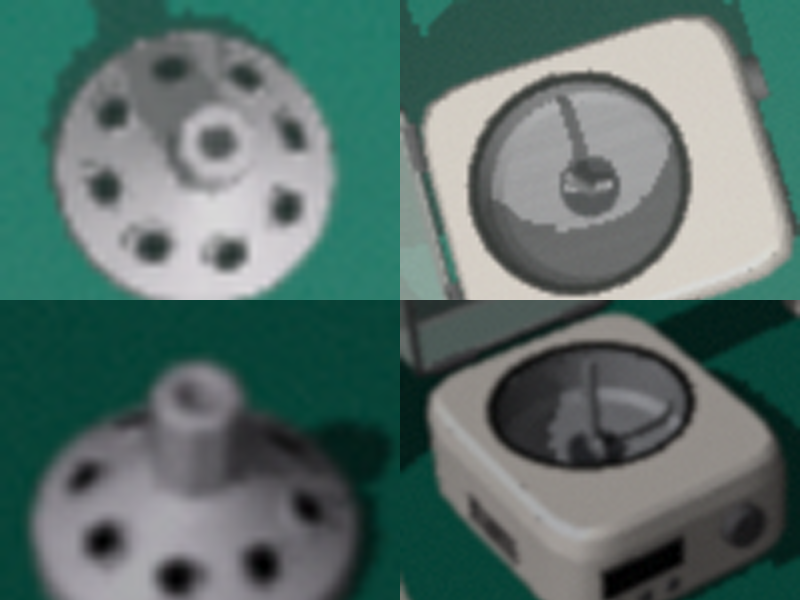

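The crop confirms a silver cone disc with a ring of round holes and an octagonal hub. The hub bore is at top (371.0,209.6) and side (325.0,260.9). The chamber rim centre is at top (250,235.8) and side (263,181.2), and the spindle tip is at side (262.3,170.5). The bar lies roughly horizontal in the top image.

```bash
cat > h.py <<'E'
from plant import bot
import numpy as np, cv2
from scipy.optimize import least_squares
from scipy.spatial.transform import Rotation as R
C={n:bot.get_calibration(n) for n in("side","top")}
def proj(n,p):
    c=C[n]; q=np.asarray(c["view"])@np.r_[p,1]
    return np.array([c["cx"]+c["fx"]*q[0]/-q[2], c["cy"]-c["fy"]*q[1]/-q[2]])
def tri(**uv):
    r=least_squares(lambda p:np.concatenate([proj(n,p)-uv[n] for n in uv]),[600,0,60.])
    return r.x, r.fun
def onz(n,uv,z):
    return least_squares(lambda p:proj(n,[*p,z])-uv,[600,0.]).x
def down(yaw):  # tool z down, finger (y) axis at world angle yaw
    y=np.array([np.cos(yaw),np.sin(yaw),0]); z=np.array([0,0,-1.])
    return R.from_matrix(np.c_[np.cross(y,z),y,z]).as_quat()
E
python3 - <<'E'
from h import *
print("hub",tri(top=[371,209.6],side=[325,260.9]),onz("top",[371,209.6],64),onz("side",[325,260.9],64))
print("rim",tri(top=[250,235.8],side=[263,181.2]),onz("top",[250,235.8],85),onz("side",[263,181.2],85))
print("tip",onz("side",[262.3,170.5],120))
c=onz("top",[250,235.8],85)
print("pred tip top",proj("top",[*c,120]),"seat",proj("top",[*c,50]))
# housing edges: top-image right edge/corners (z~85)
for uv in([(205+85/4.,190+18/4.)],):pass
for u,v in((430,95),(690,20),(785,265),(460,297)):
    print(onz("top",[205+(u-400)/4,190+v/4],85))
for n in C: V=np.asarray(C[n]["view"]); print(n,-V[:3,:3].T@V[:3,3])
E
```

```text
hub (array([ 546.45353987, -222.61309888,   62.3461015 ]), array([ 0.0292294 , -0.19028889, -0.16519878,  0.04263311])) [ 545.72656787 -222.20607183] [ 546.13833902 -224.02880806]
rim (array([512.75060686,  79.60055165,  84.02585815]), array([ 0.10393797, -0.7195119 , -0.77146043,  0.13426369])) [510.92938764  79.80126874] [514.37760981  78.09223848]
tip [514.47110143  77.24708433]
pred tip top [247.21185349 234.30046115] seat [252.57994055 237.18756018]
[574.6520928  167.18457721]
[603.88323135   5.15172834]
[449.048619   -38.22654118]
[451.34705827 155.48394852]
side [ 202.05712665 -896.62221146  872.15504595]
top [405.74102468 -76.20427545 967.70562511]
```

```bash
python3 - <<'E'
import cv2,numpy as np
t=cv2.imread("pics/top0.png");s=cv2.imread("pics/side0.png")
def crop(im,u,v,w,h,k):
    o=cv2.resize(im[v:v+h,u:u+w],None,fx=k,fy=k,interpolation=cv2.INTER_CUBIC)
    return cv2.normalize(o,None,0,255,cv2.NORM_MINMAX)
a=crop(t,361,199,20,15,20);b=crop(t,237,225,28,21,14.2857)
c=crop(s,313,252,24,22,16.667);d=crop(s,246,163,28,21,14.2857)
m=np.vstack([np.hstack([x[:300,:392] for x in r]) for r in((a,b),(c,d))])
cv2.imwrite("pics/crop2.png",m)
E
```

```text
(no output)
```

View pics/crop2.png

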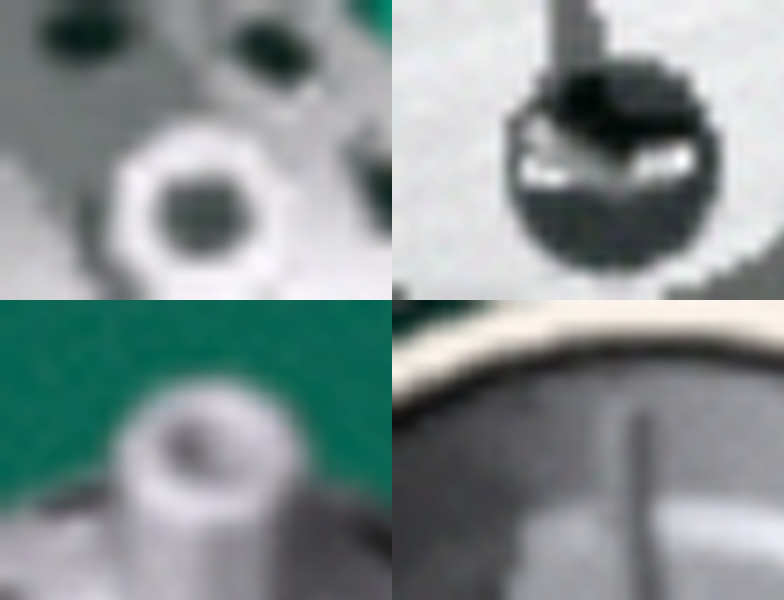

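Bore at about (370.7,209.4) top. Shoulder disc centre about (252.0,235.9) top, with the bar running almost horizontally, (246,237) to (258.5,236). Spindle tip at side (262.9,170.2). Next I find the flats' yaw by numerical comparison and refine the positions.

```bash
python3 - <<'E'
from h import *
print("seat top",onz("top",[252,235.9],50),"tip side",onz("side",[262.9,170.2],120))
print("hub",onz("top",[370.7,209.4],64),onz("side",[324.7,260.6],64))
# bar direction
a=onz("top",[237-.5+(520-392)/14.2857,225-.5+172/14.2857],58);b=onz("top",[237-.5+(697-392)/14.2857,225-.5+160/14.2857],58)
print("bar",a,b,np.degrees(np.arctan2(*(a-b)[::-1])))
for n,H in (("side",[546.2,-223.3]),("top",[546,-222.5])):
    im=cv2.imread(f"pics/{n}0.png",0).astype(float)
    # ring of holes: darkness at radius r vs angle, cone surface z
    best=[]
    for r,z in((28,25),(31,22),(34,19)):
        sc=[]
        for p in range(0,45):
            v=0
            for k in range(8):
                t=np.radians(p+45*k)
                u=proj(n,[H[0]+r*np.cos(t),H[1]+r*np.sin(t),z]).astype(np.float32)
                v+=cv2.remap(im.astype(np.float32),u[:1].reshape(1,1),u[1:].reshape(1,1),cv2.INTER_LINEAR)[0,0]
            sc.append(v/8)
        best.append((r,int(np.argmin(sc)),round(min(sc)),round(max(sc))))
    print(n,"holes",best)
im=cv2.imread("pics/side0.png",0).astype(np.float32)
H=[546.2,-223.3]
cam=np.array([202,-897]);d=(cam-H)/np.linalg.norm(cam-H);lat=np.array([-d[1],d[0]])
print("az",np.degrees(np.arctan2(d[1],d[0])))
for n_,zs in (("prof",(40,44,48,52)),):
    P=[]
    for s in np.arange(-15,15.1,1):
        vals=[]
        for z in zs:
            front=12 if abs(s)<12 else 0
            p=np.r_[H+s*lat+np.sqrt(max(0,12.4**2-s*s))*d,z]; u=proj("side",p).astype(np.float32)
            vals.append(cv2.remap(im,u[:1].reshape(1,1),u[1:].reshape(1,1),cv2.INTER_CUBIC)[0,0])
        P.append(round(float(np.mean(vals))))
    print(P)
E
```

```text
seat top [514.30308778  81.01500413] tip side [516.30571551  77.81425834]
hub [ 546.31092861 -221.53166379] [ 545.93086463 -222.93717113]
bar [513.54478704  95.92864715] [512.26568428  65.14131596] 87.62093485957354
side holes [(28, 11, 68, 116), (31, 11, 53, 115), (34, 9, 82, 114)]
top holes [(28, 10, 101, 163), (31, 9, 63, 163), (34, 9, 75, 163)]
az -117.06293883297818
[100, 98, 97, 105, 109, 111, 114, 117, 118, 119, 119, 119, 116, 113, 108, 103, 98, 95, 93, 92, 91, 89, 85, 78, 70, 60, 54, 49, 46, 46, 44]
```

Both cameras put the holes at 10° mod 45. The hub shading puts the flats at about 32.5° mod 45, so I grip with the closing axis at −12.5°. The bar is at 87.6° and measures 30.8 mm against the stated 30, which agrees. Now the pick.

```bash
cat >> h.py <<'E'
def st(tag=""):
    s=bot.read_state(); print(tag,"t%.1f"%s["t"],"p",np.round(s["tcp_pos"],1),"F",np.round(s["contact_force"],1),"Mz%.2f"%s["moment"][2],"w%.1f"%s["width"],"j6 %.2f"%s["joint_pos"][5]); return s
def save(n,f,box=None,k=1):
    im=bot.camera(n)[:,:,::-1]; cv2.imwrite(f"pics/{f}_raw.png",im)
    if box: u,v,w,h=box; im=cv2.resize(im[v:v+h,u:u+w],None,fx=k,fy=k,interpolation=cv2.INTER_CUBIC)
    cv2.imwrite(f"pics/{f}.png",im); return im
rad=np.radians
E
python3 - <<'E'
from h import *
q=down(rad(-12.5)); H=np.array([546.2,-222.2])
print(bot.solve_ik([*H,160],q), bot.solve_ik([514,79,200],down(rad(-2.4))), bot.solve_ik([300,560,400],down(rad(68.5))))
s=bot.read_state()
bot.line_to([247,600,400],velocity=250); st("up")
bot.move_ptp([*H,330],q); st("over")
bot.line_to([*H,130],velocity=250)
bot.move_gripper(60)
bot.line_to([*H,40],velocity=80); st("at")
bot.move_gripper(20,force=8); st("grip8")
E
```

```text
[-0.05506842  0.27123415 -0.2738326   0.         -1.02572957  2.97849492] [ 0.53024332  0.1234985  -0.36551142  0.         -1.08178641  2.56946143] [ 1.3856794   0.23842516  0.22690547  0.         -1.55927664  2.95146379]
up t0.9 p [246.7 599.7 398.9] F [ 0.3  0.4 -1.2] Mz-0.00 w87.4 j6 -0.28
over t4.0 p [ 546.4 -221.8  330. ] F [-0.2 -0.4  0.6] Mz0.01 w87.5 j6 2.98
at t7.0 p [ 546.6 -222.3   40.6] F [0.2 0.6 0.3] Mz0.01 w60.2 j6 2.98
grip8 t7.6 p [ 546.5 -222.2   40.1] F [ 1.  -0.1  0.8] Mz0.00 w23.9 j6 2.98
```

Width is 23.9 mm, so the flats are gripped. Lift, carry above the spindle and look.

```bash
python3 - <<'E'
from h import *
S=np.array([514.2,79.3])
bot.move_gripper(20,force=35)
s=bot.read_state(); p=s["tcp_pos"]
bot.line_to([p[0],p[1],200],velocity=150); st("lift")
bot.line_to([*S,200],velocity=200,ori=down(rad(-2.4)))
bot.line_to([*S,185],velocity=60); bot.pause(.2); st("above")
a=save("side","ab_s",(215,110,100,75),8); b=save("top","ab_t",(200,180,100,75),8)
for n in("side","top"): print(n,proj(n,[*S,185-40+64]),proj(n,[*S,120]),proj(n,[*S,145]))
E
```

```text
lift t9.1 p [ 545.8 -222.1  198.9] F [ 0.1  0.  -2.8] Mz-0.07 w23.7 j6 2.98
above t11.3 p [514.4  79.3 185.2] F [ 0.8  0.2 -1.9] Mz0.01 w23.7 j6 2.57
side [259.60273171 140.64706879] [261.91741367 170.09020968] [261.28844861 162.08966914]
top [239.13122563 228.29550378] [247.32969295 232.87494175] [245.20157203 231.68623203]
```

View pics/ab_s.png

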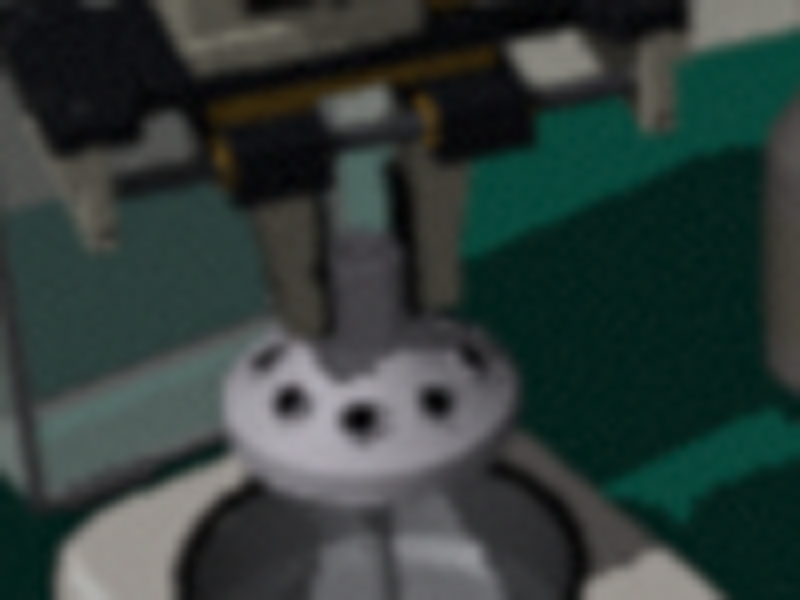

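The side crop shows the rotor level, hub top at (260.2,140.1) against 259.6,140.6 predicted, and its axis over the spindle shaft at (263,180) to within about 1 mm. Now a guarded descent that corrects sideways from the force readings.

```bash
cat >> h.py <<'E'
def descend(xy,z0,z1,yaw,step=2.5,v=30,fz=8,k=0.12,verbose=True):
    """guarded lowering; shifts along the measured side force; stops at an upward force rise of fz"""
    xy=np.array(xy,float); q=down(yaw); z=z0
    F0=np.mean([bot.read_state()["contact_force"] for _ in range(3)],axis=0)
    while z>z1:
        z=max(z-step,z1); bot.line_to([*xy,z],velocity=v,ori=q)
        F=bot.read_state()["contact_force"]-F0
        lat=F[:2]
        if verbose: print("z%.1f"%z,np.round(xy,1),np.round(F,1))
        if F[2]>fz: return xy,z,True
        if np.hypot(*lat)>2: xy=xy+np.clip(k*lat,-.5,.5)
    return xy,z,False
E
python3 - <<'E'
from h import *
S=np.array([515.2,79.3]); y=rad(-2.4)
bot.line_to([*S,168],velocity=60,ori=down(y)); bot.pause(.2); st()
print(descend(S,168,138,y)); st()
E
```

```text
t12.1 p [515.4  79.4 168.2] F [-0.9 -0.2 -1.7] Mz0.04 w23.6 j6 2.57
z165.5 [515.2  79.3] [ 0.6  0.3 -0.3]
z163.0 [515.2  79.3] [ 1.4 -0.  -0.3]
z160.5 [515.2  79.3] [ 0.6  1.1 -1. ]
z158.0 [515.2  79.3] [ 0.9  0.8 -0. ]
z155.5 [515.2  79.3] [ 0.5  0.1 -0.6]
z153.0 [515.2  79.3] [0.8 0.3 0.1]
z150.5 [515.2  79.3] [ 2.  -0.6  0.4]
z148.0 [515.4  79.2] [1.  1.  0.3]
z145.5 [515.4  79.2] [ 0.2  2.6 -0.2]
z143.0 [515.5  79.5] [-0.9  1.6 -1.1]
z140.5 [515.5  79.5] [-1.   1.4 -1.6]
z138.0 [515.5  79.5] [-1.9  1.6 -0.6]
(array([515.23569741,  79.73665978]), 138.0, False)
 t15.1 p [515.2  79.5 137.7] F [-2.7  1.4 -2.3] Mz-0.01 w23.9 j6 2.57
```

The tip has gone in without contact forces. Continue to the bar, which should come at TCP ≈ 98; home is ≈ 90.

```bash
python3 - <<'E'
from h import *
y=rad(-2.4)
xy,z,c=descend([515.2,79.7],138,101,y,step=4,v=45)
print("fine"); r=descend(xy,z,89.5,y,step=1.5,v=20,fz=6); print(r); st()
E
```

```text
z134.0 [515.2  79.7] [ 0.3 -1.  -1.4]
z130.0 [515.2  79.7] [ 1.4 -0.3 -1.3]
z126.0 [515.2  79.7] [ 0.8 -0.6 -1.6]
z122.0 [515.2  79.7] [ 0.9 -0.6 -1.2]
z118.0 [515.2  79.7] [-0.3  0.4 -1.9]
z114.0 [515.2  79.7] [-0.5 -0.7 -1.8]
z110.0 [515.2  79.7] [ 0.2 -0.1 -2.5]
z106.0 [515.2  79.7] [-1.1  0.2 -2.9]
z102.0 [515.2  79.7] [-1.4  0.7 -1.9]
z101.0 [515.2  79.7] [-2.5 -0.7  2. ]
fine
z99.5 [514.9  79.6] [0.8 0.1 0.4]
z98.0 [514.9  79.6] [1.1 0.9 0.5]
z96.5 [514.9  79.6] [0.2 0.7 1.1]
z95.0 [514.9  79.6] [-0.3  0.2 -0.2]
z93.5 [514.9  79.6] [ 0.2 -0.1  1.1]
z92.0 [514.9  79.6] [ 1.8 -0.2 -0.5]
z90.5 [514.9  79.6] [ 2.3  1.2 -0.4]
z89.5 [515.2  79.8] [-1.4  0.6  7.5]
(array([515.17082994,  79.75578959]), 89.5, True)
 t19.6 p [515.1  79.7  90. ] F [-6.7  1.3  7.1] Mz-0.08 w23.4 j6 2.57
```

Contact came only at TCP 90.0, which matches home, so the slots dropped over the bar directly. Release, rise clear and verify before touching the lid.

```bash
python3 - <<'E'
from h import *
y=rad(-2.4)
bot.line_to([515.2,79.7,90.3],velocity=20,ori=down(y)); st()
bot.move_gripper(46); bot.pause(.3); st("open")
bot.line_to([515.2,79.7,160],velocity=120)
bot.line_to([480,-40,330],velocity=250); st("clear")
save("side","home_s",(215,80,100,110),5); save("top","home_t",(140,180,160,110),5)
a=cv2.imread("pics/home_s.png");b=cv2.imread("pics/home_t.png")
h=550; b=cv2.resize(b,None,fx=.375,fy=.375); m=np.zeros((550,800,3),np.uint8); m[:,:500]=a; m[:b.shape[0],500:500+b.shape[1]]=b
cv2.imwrite("pics/home.png",m)
print(proj("side",[515,79.5,114]),proj("side",[515,79.5,122]),proj("side",[515,79.5,120]))
E
```

```text
t19.8 p [515.1  79.7  90.3] F [-5.8  1.3  2. ] Mz0.07 w23.6 j6 2.57
open t20.8 p [515.2  79.7  90.3] F [ 1.  -0.7  0.1] Mz-0.00 w45.9 j6 2.57
clear t22.5 p [479.5 -39.7 328.5] F [-0.4  0.2  0.3] Mz0.05 w45.7 j6 2.77
[262.33327558 171.8596456 ] [262.13608212 169.33711696] [262.18552942 169.96965432]
```

View pics/home.png

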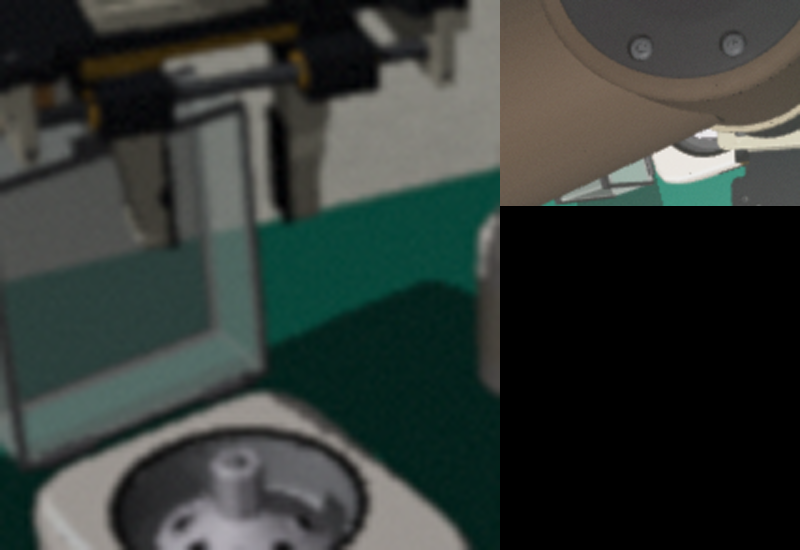

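The hub top sits at side pixel (261.9,171.5). Home predicts 171.9, and standing on the bar would give 169.3, so the rotor is home. The lid is upright. Now I push the lid from behind with the closed fingers.

```bash
cat >> h.py <<'E'
A=rad(13.5); S=np.array([515.1,79.6])
def cf(x,y): return S+np.array([x*np.cos(A)-y*np.sin(A), x*np.sin(A)+y*np.cos(A)])
E
python3 - <<'E'
from h import *
q=down(A); Y=88.5
pts=[(Y+112,340),(Y+112,222),(Y-30,226),(Y-75,215),(Y-75,330)]
P=[[*cf(0,y),z] for y,z in pts]
print([bot.solve_ik(p,q) is not None for p in P], np.round(P,0).tolist())
bot.move_gripper(0)
bot.move_ptp(P[0],q); st("behind-high")
bot.line_to(P[1],velocity=120); st("behind")
for i in range(1,8):
    y=Y+112-i*20; bot.line_to([*cf(0,y),222+i*.5],velocity=100); st("push %d"%(y-Y))
E
```

```text
[True, True, True, True, True] [[468.0, 275.0, 340.0], [468.0, 275.0, 222.0], [501.0, 136.0, 226.0], [512.0, 93.0, 215.0], [512.0, 93.0, 330.0]]
behind-high t24.7 p [468.5 273.8 340.1] F [0.3 0.3 0.4] Mz-0.00 w0.6 j6 2.49
behind t25.8 p [468.7 274.8 222.8] F [0.4 0.4 0.4] Mz-0.01 w0.3 j6 2.49
push 92 t26.2 p [473.3 254.5 223. ] F [-0.4 -0.2  0.6] Mz0.03 w0.5 j6 2.52
push 72 t26.5 p [477.8 235.4 223.1] F [-0.1 -0.3  0.7] Mz-0.00 w0.3 j6 2.55
push 52 t26.9 p [482.3 216.  223.5] F [-0.3  1.4 -0. ] Mz-0.01 w-0.1 j6 2.58
push 32 t27.2 p [487.  196.6 224. ] F [-0.1  0.8  0.3] Mz0.01 w0.4 j6 2.62
push 12 t27.6 p [491.7 177.2 224.5] F [ 0.2 -0.3  1.2] Mz-0.03 w0.2 j6 2.65
push -8 t27.9 p [496.4 157.7 225. ] F [-0.   1.3  0.6] Mz0.03 w0.7 j6 2.69
push -28 t28.3 p [501.  138.3 225.5] F [ 0.7 -0.8 -0.4] Mz-0.03 w0.2 j6 2.73
```

```bash
python3 - <<'E'
from h import *
for y,z in((-45,222),(-60,218),(-75,212),(-85,208)):
    bot.line_to([*cf(0,88.5+y),z],velocity=100); st("push %d"%y)
bot.pause(.5)
bot.line_to([*cf(0,88.5-85),320],velocity=200)
bot.line_to([430,-120,350],velocity=250); bot.pause(1.0); st("clear")
save("side","lid",(190,90,140,150),4)
E
```

```text
push -45 t28.6 p [504.9 121.7 221.9] F [-0.1 -0.2  0.1] Mz-0.04 w0.3 j6 2.76
push -60 t28.9 p [508.4 107.1 217.9] F [0.1 0.  1.1] Mz-0.00 w0.4 j6 2.79
push -75 t29.2 p [511.9  92.5 211.8] F [ 0.  -0.8  0.1] Mz-0.02 w0.5 j6 2.82
push -85 t29.5 p [514.2  82.9 207.9] F [-0.2 -0.2 -0.4] Mz0.01 w0.6 j6 2.84Traceback (most recent call last):
  File "<stdin>", line 6, in <module>
plant.Unreachable: the arm cannot follow that straight line within its joint ranges
```

```bash
python3 - <<'E'
from h import *
st(); bot.line_to([515,40,340],velocity=200); bot.move_ptp([500,-140,340],down(rad(-20))); bot.pause(.3); st("clear")
save("side","lid",(190,90,140,150),4)
p=[proj("side",[*cf(x,88.5-163),88.5+55]) for x in(-75,75)]; print("shut front top corners in crop",[(np.round((u-[190,90])*4)).tolist() for u in p])
E
```

```text
t30.7 p [513.9  83.  319.3] F [ 0.2  0.6 -0.5] Mz0.02 w0.5 j6 2.84
clear t32.1 p [ 500.2 -139.2  339.9] F [ 0.1  0.2 -0.1] Mz0.02 w0.4 j6 2.69
shut front top corners in crop [[251.0, 394.0], [453.0, 301.0]]
```

View pics/lid.png

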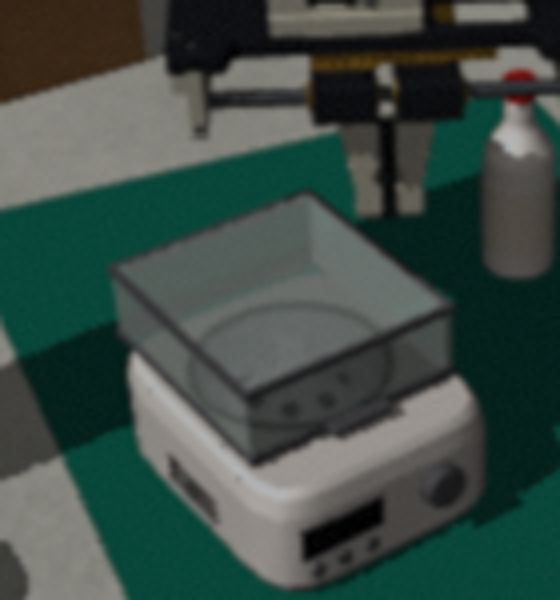

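The lid's front top corners are at crop (252,396) and (450,303). Shut predicts (251,394) and (453,301), so it lies shut, and the arm is clear.

```bash
python3 -c "
from h import *
bot.close_job(); st()"
```

```text
the job is handed in; nothing more can be done
the job is handed in; nothing more can be done
```

The round silver rotor is on the spindle, fully home as far as I can measure, and the lid is shut. I handed the job in at about 32 s of the 64 s allowed; no verdict was reported.

- **Rotor:** I gripped it by two hub flats (23.9 mm) and lowered it over the spindle. I had turned it to the bar direction seen in the top image, so the slots dropped over the bar without any searching. Contact came only at TCP z = 90.0, which puts the underside at about 50 mm, the height of the shoulder. I saw at most about 8 N of upward force on the wrist.
- **After release:** the side image had the hub top at pixel row 171.5. Home predicts 171.9 and standing on the bar would give 169.3. I did not measure how level the rotor is, but it looked level.
- **Lid:** I pushed it over from behind with closed fingers and it fell shut. Its front corners in the last side picture are within about 3 px (at 4× zoom) of where a shut lid should be.
- **Everything else:** the arm came nowhere near the other objects and was clear of everything at the end. The last picture showed only the bottle, and I did not check the dish, rack or strip rotor.
- **What went wrong or disagreed:**
  - The two cameras disagreed by 2–4 mm on the spindle position, so I used an average and the force readings.
  - One retreat line was refused as unreachable, so I took another path.
  - The top view of the seated rotor was blocked by the arm.

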